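# Roll the polishing barrel up onto its tumbler and start it

## Robot

A 6-joint arm with a two-finger parallel gripper is mounted at the origin on the work surface. World frame = base frame: x ahead of the robot, y to its left, z up, the work surface at z = 0. Lengths are in mm, angles in rad, forces in N, time in s.
With the tool pointing down it reaches from about 350 to 850 mm from the base axis. Payload 8.1 kg.
Tool frame: the origin (TCP) lies midway between the tips of the shut fingers; the grasp point (between the pads) lies 19 mm behind it (manip.grip_point_offset is the distance from the TCP to the grasp point, in mm); z points along the fingers, y is the line along which they close (so a half turn about z gives the same grasp; the last joint's range is limited). The gripper opens to 85 mm and grips with 20 to 120 N. Pads are 22 mm wide; open, the fingers measure 114 mm over their backs; the gripper's body (76 mm by 85 mm) begins 54 mm behind the grasp point. The pads swing forward as they close: fully open they stand 13 mm farther back than shut.
Start: joints at [-1.25, 0.13, 1.488, -0, 1.523, -0.085], TCP at [236.872, -551.268, 231.292] pointing down, gripper open.
Joint ranges: [-2.96, 2.96], [-0.89, 2.26], [0.02, 2.5], [-1.34, 4.48], [0, 2.73], [-2.66, 2.66]. Speed limits (rad/s): [2.39, 2.39, 2.79, 3.14, 3.14, 3.14].

## Interface

Orientations are given as a unit quaternion [w, x, y, z].
In Python, from bench import manip, capture, models gives the robot as it stands.
- The arm moves only by the shell command python3 -m creep 'ROWS' [OPENING]. ROWS is JSON, a list that holds one entry, the list of rows, each a list of 4 numbers: the shift along the world's x, y, z in mm, then the turn about the world's z in rad. In form: [[[tx, ty, tz, yaw], ...]]. A call has 1 to 5 rows; each row is the pose to reach, as a shift and turn from the pose commanded when the call began; what a row does not reach only later rows make up. A row lasts 1/10 s, in which the tool goes at most 50 mm and 8.59 degrees, less where a joint would pass 70% of its speed; a pose out of reach is approached as far as the arm can. A call with a gripper value outside its range is refused whole. OPENING is the finger opening in mm, from 0 to 85.4, set as the call begins (- or left out, the last holds). The fingers move at their own pace and stop on an object; the grip force is fixed at half the most. Time passes only in rows, so rows that repeat a pose let the fingers close. It gives the time, the measured TCP pose, the force, the opening and the grip force at its end, in the units of the state.
- manip.state(): the state, without advancing time (a new reading comes with each control period).
- capture(name): name is "scene" or "top" or "wrist"; returns a dict with "color" (480x640x3 uint8, red, green, blue), "depth" (480x640 float32, mm along the optical axis (not along the pixel's ray), 0 where there is no reading), "K" (3x3 intrinsics, pixels), "R" (3x3) and "t" (3): a world point X has camera coordinates R X + t. Camera axes: x right, y down, z forward; pixel columns grow to the right and rows downward; lengths in mm; the calibration is good to about 2 mm. The wrist camera is an equidistant fisheye: a pixel r from the principal point sees the ray r / f radians off the axis. A picture is of the moment at which its call begins.
- manip.job_done(): hands the job in; it is judged then, once.
Trained networks look in a picture, given as the dict that the camera call returned (one of the last four; its "shot" number tells which), for a name from the list of things; names that differ only in an ending like _2 or _b are one class to them, and where a whole thing is asked for, a point or a joint stands for the part that bears it (a point fixed in the world has none). Each returns a list of dicts, best first, with "conf" (0 to 1); they miss things now and then, are a little off and sometimes report something else, mostly with a low value. They report only what shows in the picture. A call takes as long as a camera call. They do not tell look-alikes from the thing itself.
- models.cut_out(picture, thing): "pixels" (480x640 bool, what is visible of it) and "box" ([left, top, right, bottom] in pixels, round what is visible of it).
The state is a dict: "time_s": time; "joint_pos": joint angles; "joint_velocities": joint speeds; "joint_torque": joint torques, N m; "tool_pos": TCP position; "tool_rot": TCP orientation; "ft_force": force on the tool from outside, world axes, zero at the start; "wrist_torque": the same for the moment, N m; "finger_gap": opening from 0.0 (shut) to 1.0 (fully open); "grip_force": force on a finger pad.
Only numpy, scipy, OpenCV 4.12 (cv2) and the standard library are available. Lean on these libraries where they do the work, as an engineer would, in place of code of your own. Each camera call takes 0.05 s, during which the arm holds its last target. There are 200 camera calls.

## Task

With the fingertips, push the orange polishing barrel slowly up the tumbler's ramp until it settles on the two grey rollers at the yellow stop, never letting it run back down onto the black rubber bar and never lifting it. Only when it sits there, press the green start button fully down and let go. Leave the other things on the bench where they stand.

Things in the scene. Friction and masses are not known exactly. Their poses are not given: they have to be found in the camera images.
- tumbler: Blue tumbling machine fixed to the bench, 400 long x 140 wide. Origin: on the bench under mid-length. x = uphill along it (level, roughly to the robot's left), y = across, z = up. In order along x (mm): rubber bar -190 to -180, 22 high; flat landing -180 to -90, 12 high; ramp -90 to 60, rising to 37; two rollers; yellow stop; motor housing 132 to 210, 66 high, with the button.
- ramp: Sloping aluminium surface of the tumbler (rises 9.5 deg), 152 long x 98 wide. Origin: on the surface, in its middle (tumbler x -15, height 24.5 mm). x = up the slope, y = across, z = square to the surface. Side rails 98 mm apart stand 14 mm above landing and ramp.
- seat (a point): Where the barrel's centre lies when it sits on both grey rollers: tumbler x 88 mm, height 67 mm. The rollers do not turn; radius 11, axes across the machine, 16 mm before and behind the seat, tops 38 mm above the bench, so the dip is 3 mm deep and the barrel stays by itself. The yellow stop plate (top 78 mm high) then stands 2 mm beyond the barrel.
- barrel: Orange closed barrel of smooth hard plastic with a black band and a grey-studded lid at one end; cylinder of diameter 64, length 90, 0.3 to 0.55 kg. It starts lying across the landing, between the rails, clear of the rubber bar by 20 mm or more, and rolls freely; left alone on the ramp it rolls back. Origin: its centre. y = its axis (across the machine); x and z turn with it as it rolls.
- start_top (a point): Centre of the top of the green round start button (diameter 36) on top of the motor housing; it is pressed straight down.
- start (a joint): Travel of the start button: 0 = up, 0.006 m = fully down; sprung, about 5 N to push it fully down, it comes up by itself.
- jar: Glass jar with yellow cap, diameter 54, 65 high, loose, standing beside the machine; leave alone. Origin: centre of its underside.
- ringstand: Wooden ring cone on a round foot of diameter 60, 75 high, loose, standing; leave alone. Origin: centre of its underside.
- shotbin: Small open red bin 70 x 70 x 35, loose; leave alone. Origin: centre of its underside.
- cup: White cup, diameter 60, 60 high, loose, standing; leave alone. Origin: centre of its underside.
- bangle: Brass bangle lying flat, diameter 68, 12 high, loose; leave alone. Origin: centre of its underside.
- driver: Red-handled screwdriver lying on the bench, 150 long, loose; leave alone. x = its length, towards the blade.
- giftbox: Closed blue cloth-covered box 60 x 60 x 35, loose; leave alone. Origin: centre of its underside.
Not all that is in view belongs to the job. Of the things shaped like the barrel, the orange one is meant.

How it is judged (in metres and radians):
On the way, in this order (a step that is already met when the one before it is completed fails the run):
1. the barrel is pushed onto the slope by hand (x of barrel in the frame of tumbler between -0.06 and 0.05 m and contact force between barrel and the fingers above 0.1 N), for 0.02 s.
2. the barrel sits on both rollers at the stop (x of barrel in the frame of tumbler between 0.084 and 0.092 m and z of barrel in the frame of tumbler between 0.0635 and 0.0695 m and angle between the y axis of barrel and the y axis of tumbler, either way round below 0.1 rad and linear speed of barrel below 0.05 m/s), for 0.3 s.
3. the start button is pressed fully down (value of joint start above 0.0045 m), for 0.05 s.
At the end, for the whole second after the job is handed in: The barrel rests on both rollers at the stop (centre within 4 mm along the machine and 3 mm in height of its seat, its axis within 0.1 rad of the rollers), at rest, and the start button has been pressed (at least 4.5 of its 6 mm) after that and is up again (x of barrel in the frame of tumbler between 0.084 and 0.092 m and z of barrel in the frame of tumbler between 0.0635 and 0.0695 m and angle between the y axis of barrel and the y axis of tumbler, either way round below 0.1 rad and linear speed of barrel below 0.02 m/s and value of joint start below 0.002 m); the robot touches nothing.
It fails at once if the barrel rolls back onto the rubber bar (centre within 26 mm of the bar's face) (x of barrel in the frame of tumbler below -0.154 m).
It fails at once if the barrel runs free or is knocked (faster than 0.35 m/s) (linear speed of barrel above 0.35 m/s).
It fails at once if the barrel is lifted (about 10 mm off landing, ramp or rollers) ((x of barrel in the frame of tumbler below -0.09 m and z of barrel in the frame of tumbler above 0.054 m) or (x of barrel in the frame of tumbler above -0.09 m and z of barrel in the frame of ramp above 0.042 m) or z of barrel in the frame of tumbler above 0.08 m).
It fails at once if the start button is pressed before the barrel sits on the rollers (value of joint start above 0.003 m and not (x of barrel in the frame of tumbler between 0.084 and 0.092 m and z of barrel in the frame of tumbler between 0.0635 and 0.0695 m and angle between the y axis of barrel and the y axis of tumbler, either way round below 0.1 rad)).
It fails at once if one of the other things is moved (20 mm) or tipped over (distance of any of jar, ringstand, shotbin, cup, bangle, driver, giftbox from where it was at the start of the episode above 0.02 m or angle between any of jar, ringstand, shotbin, cup, bangle, giftbox's own z axis and vertical above 0.4 rad).
It also fails if it takes over 48 s, if anything falls off the work surface, if the arm or the gripper's body presses on something with over 40 N, if the wrist force passes 120 N, or if a joint passes its speed limit or range.

## Working session

There is one attempt and no reset: what is moved stays moved. The work goes in short steps, Python scripts to look and compute and a shell command to move; the robot and the scene stay as the last step left them, time stands still between calls to the robot, and variables do not carry over. Pictures are saved under pics/ and viewed, at most 10 in all, crops included, and the job is handed in when it is done.

```bash
mkdir -p pics; cat > h.py <<'E'
import numpy as np, cv2
from bench import manip, capture, models
def pts(p, m):
    v,u=np.nonzero(m&(p["depth"]>0)); z=p["depth"][v,u]
    K=p["K"]; c=np.stack([(u-K[0,2])/K[0,0]*z,(v-K[1,2])/K[1,1]*z,z],1)
    return (c-p["t"])@p["R"]
def save(p,n): cv2.imwrite("pics/"+n,p["color"][:,:,::-1])
E
python3 - <<'E'
from h import *
for c in("top","scene"):
    p=capture(c); save(p,c+"0.png")
    for n in("tumbler","barrel","start_top","jar","ringstand","shotbin","cup","bangle","driver","giftbox"):
        for r in models.cut_out(p,n)[:3]:
            q=pts(p,r["pixels"])
            if len(q): print(c,n,round(r["conf"],2),np.round(r["box"]),np.round(np.median(q,0)),np.round(np.percentile(q,2,0)),np.round(np.percentile(q,98,0)))
E
```

```text
top tumbler 0.69 [223. 209. 397. 271.] [555.  18.  33.] [ 489. -215.    9.] [621. 169.  86.]
top barrel 0.91 [350. 210. 381. 255.] [ 563. -149.   72.] [ 521. -181.   43.] [ 609. -121.   79.]
top barrel 0.84 [400. 320. 453. 365.] [ 316. -277.   59.] [ 272. -326.    2.] [ 358. -233.   67.]
top barrel 0.73 [409. 207. 455. 253.] [ 561. -306.   59.] [ 520. -353.   11.] [ 605. -263.   67.]
top start_top 0.56 [231. 228. 247. 248.] [552. 136.  88.] [535. 120.  78.] [568. 152.  92.]
top jar 0.9 [350. 160. 375. 186.] [ 702. -152.   64.] [ 684. -175.   15.] [ 730. -129.   69.]
top ringstand 0.84 [309. 169. 336. 196.] [688. -55.  12.] [665. -83.   1.] [720. -30.  75.]
top ringstand 0.44 [253. 162. 285. 202.] [700.  71.   5.] [659.  34.  -1.] [734. 107.  37.]
top shotbin 0.81 [255. 161. 285. 200.] [702.  71.   5.] [660.  34.  -1.] [734. 105.  37.]
top shotbin 0.53 [365. 281. 393. 306.] [ 426. -182.   18.] [ 398. -202.    1.] [ 452. -148.   63.]
top shotbin 0.21 [351. 160. 374. 186.] [ 702. -151.   64.] [ 684. -175.   15.] [ 729. -129.   69.]
top cup 0.85 [364. 280. 390. 304.] [ 425. -182.   18.] 
[... 1153 characters left out ...]
00. -198.    6.] [ 455. -146.   61.]
scene ringstand 0.8 [264. 314. 296. 348.] [702. -52.  13.] [672. -80.   1.] [723. -29.  75.]
scene shotbin 0.94 [322. 316. 369. 364.] [695.  70.   5.] [662.  33.  -1.] [738. 107.  36.]
scene cup 0.7 [237. 198. 264. 234.] [ 426. -173.   39.] [ 399. -199.    0.] [ 454. -146.   62.]
scene bangle 0.77 [309. 220. 337. 246.] [431.  -1.   9.] [396. -34.  -1.] [462.  30.  14.]
scene bangle 0.36 [218. 309. 244. 348.] [ 721. -148.   62.] [ 689. -175.    7.] [ 737. -127.   67.]
scene driver 0.78 [149. 190. 162. 239.] [ 409. -411.   22.] [ 361. -432.    6.] [ 498. -387.   28.]
scene giftbox 0.61 [483. 229. 516. 266.] [443. 390.  34.] [401. 358.   4.] [471. 425.  38.]
```

```bash
python3 - <<'E'
from h import *
for c in("top","scene"):
    p=capture(c)
    r=models.cut_out(p,"tumbler")[0]; q=pts(p,r["pixels"])
    print(c,cv2.minAreaRect(q[:,:2].astype(np.float32)))
    b=min(models.cut_out(p,"barrel"),key=lambda r:np.linalg.norm(np.median(pts(p,r["pixels"]),0)[:2]-[565,-149]))
    q=pts(p,b["pixels"]); t=q[q[:,2]>72]; print("barrel",cv2.minAreaRect(t[:,:2].astype(np.float32)),t.max(0),t.mean(0))
    b=models.cut_out(p,"start_top")[0]; q=pts(p,b["pixels"]); t=q[q[:,2]>70]; print("btn",cv2.minAreaRect(t[:,:2].astype(np.float32)),np.median(t,0))
    # housing top: z 60..72 near
    a=pts(p,np.ones((480,640),bool))
    for lo,hi,nm in((58,73,"housing"),):
        s=a[(a[:,2]>lo)&(a[:,2]<hi)&(a[:,1]>80)&(a[:,1]<260)&(a[:,0]>450)&(a[:,0]<650)]; print(nm,cv2.minAreaRect(s[:,:2].astype(np.float32)))
p=capture("top");a=cv2.resize(p["color"][150:330,200:460],(780,540),interpolation=2); cv2.imwrite("pics/t1.png",a[:,:,::-1])
E
```

```text
top ((564.1181640625, -19.790359497070312), (152.36279296875, 415.3356018066406), 2.283284902572632)
barrel ((566.3795166015625, -152.9600067138672), (89.66532135009766, 39.61769104003906), 2.8188724517822266) [ 610.44028232 -131.40878824   81.82296481] [ 564.95500507 -152.27479331   75.42524028]
btn ((552.5396728515625, 135.86102294921875), (30.707157135009766, 30.95661735534668), 22.18843650817871) [552.31570018 136.45170275  88.04921154]
housing ((552.4860229492188, 132.5189666748047), (139.94210815429688, 88.47449493408203), 2.954683303833008)
scene ((536.7235107421875, -22.323471069335938), (194.0523223876953, 418.6825256347656), 3.0026988983154297)
barrel ((566.9672241210938, -149.78785705566406), (92.59308624267578, 37.64252853393555), 1.6835439205169678) [ 613.2501473  -129.72837035   81.0260421 ] [ 568.49964101 -150.13943057   74.72315231]
btn ((554.2440795898438, 138.35226440429688), (33.792503356933594, 32.35709762573242), 12.741576194763184) [556.24403972 138.40647777  87.64512996]
housing ((554.4312744140625, 134.22872924804688), (141.95802307128906, 88.42080688476562), 2.565855026245117)
```

View pics/t1.png

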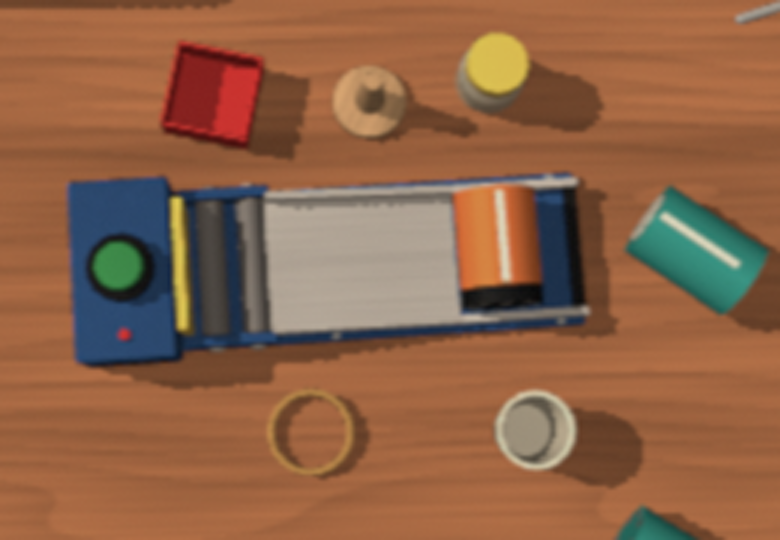

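```bash
python3 -m creep '[[[40,40,0,0],[80,80,0,0],[115,120,0,0],[150,155,0,0],[180,190,0,0]]]' 50; python3 -c "
from h import *
from scipy.spatial.transform import Rotation as R
s=manip.state();print(s);print(R.from_quat(s['tool_rot'],scalar_first=True).as_matrix().round(3))"
```

```text
time_s: 2.05
tool_pos: [410.2, -368.6, 231.5]
tool_rot: [0.0, 0.98, 0.201, 0.0]
ft_force: [0.8, -0.8, -0.5]
finger_gap: 0.587
grip_force: 0.0
{'time_s': 2.05, 'joint_pos': array([-8.25152865e-01, -1.30529338e-03,  1.62520121e+00,  7.67814466e-05,
        1.51706308e+00,  3.40218670e-01]), 'joint_velocities': array([ 9.03495699e-01, -6.81926535e-02,  6.75385229e-02,  2.23943450e-04,
       -1.46918581e-03,  8.93521289e-01]), 'joint_torque': array([ -6.19533062, -50.60551286, -49.34869051,  -0.08849363,
         0.39525088,  -1.91045433]), 'tool_pos': array([ 410.16866433, -368.64178672,  231.51507848]), 'tool_rot': array([2.51462110e-04, 9.79524466e-01, 2.01324907e-01, 1.96512139e-04]), 'ft_force': array([ 0.80986102, -0.82977326, -0.50882316]), 'wrist_torque': array([-0.00404621, -0.01495156,  0.01090736]), 'grip_force': 0.0, 'finger_gap': 0.5865451795631071}
[[ 0.919  0.394  0.   ]
 [ 0.394 -0.919 -0.   ]
 [ 0.     0.001 -1.   ]]
```

```bash
python3 -m creep '[[[25,30,0,0.15],[50,60,0,0.3],[80,90,0,0.45],[105,115,0,0.6],[130,137,0,0.75]]]'; python3 -m creep '[[[22,22,-10,0.15],[22,22,-30,0.3],[22,22,-50,0.46],[22,22,-80,0.46],[22,22,-80,0.46]]]';  python3 - <<'E'
from h import *
for c in("top","scene"):
    p=capture(c)
    b=min(models.cut_out(p,"barrel"),key=lambda r:np.linalg.norm(np.median(pts(p,r["pixels"]),0)[:2]-[565,-149]))
    q=pts(p,b["pixels"]); t=q[q[:,2]>70]; print(c,cv2.minAreaRect(t[:,:2].astype(np.float32)))
p=capture("scene");save(p,"s2.png");a=p["color"][150:350,140:420];cv2.imwrite("pics/s2.png",cv2.resize(a,None,fx=2.8,fy=2.8)[:,:,::-1])
E
```

```text
time_s: 2.55
tool_pos: [540.1, -231.5, 231.5]
tool_rot: [0.0, 0.836, 0.549, 0.0]
ft_force: [0.7, -0.8, -0.9]
finger_gap: 0.584
grip_force: 0.0
time_s: 3.05
tool_pos: [558.3, -209.6, 146.4]
tool_rot: [-0.004, 0.691, 0.723, -0.001]
ft_force: [-1.9, -0.2, -0.9]
finger_gap: 0.591
grip_force: 0.0
top ((564.9528198242188, -152.67543029785156), (89.47241973876953, 45.23651885986328), 2.7165873050689697)
scene ((567.391845703125, -150.13421630859375), (91.90486907958984, 41.45326614379883), 3.4103386402130127)
```

View pics/s2.png

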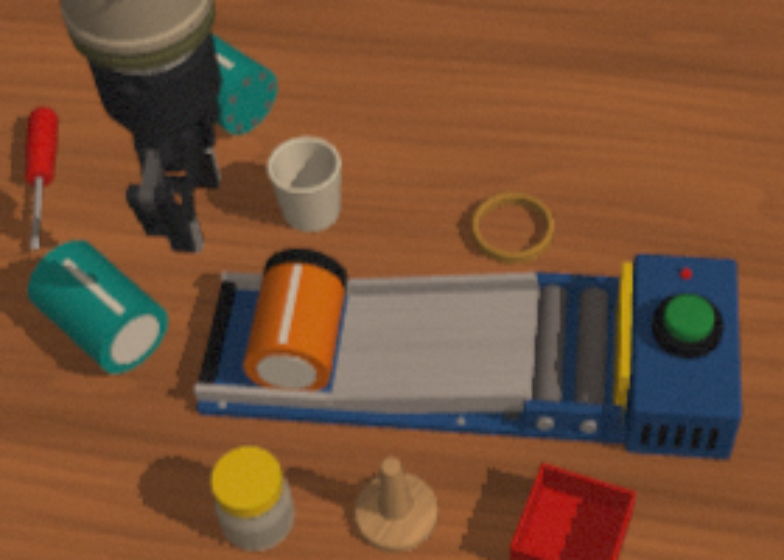

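```bash
python3 -m creep '[[[0,-4,0,0],[0,-4,-40,0],[0,-4,-80,0],[0,-4,-110,0],[0,-4,-114,0]]]'; python3 -m creep '[[[0,0,0,0],[0,1,0,0],[0,3,0,0],[0,5,0,0],[0,7,0,0]]]'
```

```text
time_s: 3.8
tool_pos: [558.1, -214.1, 33.3]
tool_rot: [-0.003, 0.691, 0.723, -0.001]
ft_force: [0.4, 0.5, -0.8]
finger_gap: 0.589
grip_force: 0.0
time_s: 4.3
tool_pos: [561.8, -208.2, 38.5]
tool_rot: [0.001, 0.691, 0.723, 0.0]
ft_force: [0.3, -0.3, -0.1]
finger_gap: 0.585
grip_force: 0.0
```

```bash
python3 -m creep '[[[4,3,0,0],[7,6,0,0],[7,9,0,0],[7,12,0,0],[7,15,0,0]]]'; python3 -m creep '[[[0,3,0,0],[0,6,0,0],[0,9,0,0],[0,12,0,0],[-1,15,0,0]]]'
python3 - <<'E'
from h import *
for c in("top","scene"):
    p=capture(c)
    for r in models.cut_out(p,"barrel"):
        q=pts(p,r["pixels"]); t=q[q[:,2]>70]
        if len(t)>50: print(c,cv2.minAreaRect(t[:,:2].astype(np.float32)))
E
```

```text
time_s: 4.8
tool_pos: [568.0, -192.8, 37.2]
tool_rot: [-0.0, 0.691, 0.723, -0.0]
ft_force: [0.6, 0.4, -0.3]
finger_gap: 0.587
grip_force: 0.0
time_s: 5.3
tool_pos: [567.1, -177.9, 37.3]
tool_rot: [0.0, 0.691, 0.723, 0.0]
ft_force: [-0.7, -0.3, 0.9]
finger_gap: 0.583
grip_force: 0.0
top ((565.6641845703125, -129.84979248046875), (89.4156494140625, 39.15864562988281), 9.395995140075684)
scene ((565.9091186523438, -128.79116821289062), (93.2175064086914, 42.294952392578125), 2.3465001583099365)
```

```bash
python3 -m creep '[[[0,3,0,0],[0,6,1,0],[0,9,1,0],[-0.5,12,2,0],[-0.5,15,2,0]]]'; python3 -m creep '[[[0,4,0.5,0],[0,8,1,0],[-0.5,12,2,0],[-0.5,16,2.5,0],[-1,20,3,0]]]'
python3 - <<'E'
from h import *
for c in("top","scene"):
    p=capture(c)
    for r in models.cut_out(p,"barrel"):
        q=pts(p,r["pixels"]); t=q[q[:,2]>72]
        if len(t)>50: print(c,cv2.minAreaRect(t[:,:2].astype(np.float32)),t.max(0))
E
```

```text
time_s: 6.0
tool_pos: [566.9, -163.2, 39.8]
tool_rot: [0.001, 0.691, 0.723, 0.0]
ft_force: [-0.1, -1.9, 1.2]
finger_gap: 0.585
grip_force: 1.0
time_s: 6.5
tool_pos: [565.6, -142.8, 42.4]
tool_rot: [0.0, 0.691, 0.723, 0.0]
ft_force: [-0.6, -1.6, 1.0]
finger_gap: 0.587
grip_force: 0.9
top ((559.1981201171875, -96.90306091308594), (64.01436614990234, 93.25604248046875), 80.7125015258789) [607.91649623 -57.79023086 398.96471686]
scene ((565.522216796875, -96.85350799560547), (93.61417388916016, 46.070777893066406), 3.7766404151916504) [611.70036301 -71.2282459   84.30971371]
```

```bash
python3 -m creep '[[[0,5,1,0],[0,10,1.5,0],[-0.5,15,2.5,0],[-1,20,3.5,0],[-1,25,4,0]]]'; python3 -m creep '[[[0,5,1,0],[0,10,1.5,0],[-0.5,15,2.5,0],[-1,20,3.5,0],[-1,25,4,0]]]'
python3 -m creep '[[[0,5,1,0],[0,10,1.5,0],[-0.5,15,2.5,0],[-1,20,3.5,0],[-1,25,4,0]]]'
python3 - <<'E'
from h import *
for c in("top","scene"):
    p=capture(c)
    for r in models.cut_out(p,"barrel"):
        q=pts(p,r["pixels"]); t=q[(q[:,2]>72)&(q[:,2]<110)]
        if len(t)>50: print(c,cv2.minAreaRect(t[:,:2].astype(np.float32)),t.max(0))
E
```

```text
time_s: 7.2
tool_pos: [564.6, -117.7, 46.5]
tool_rot: [0.0, 0.691, 0.723, 0.0]
ft_force: [0.3, -2.1, 1.5]
finger_gap: 0.587
grip_force: 0.9
time_s: 7.7
tool_pos: [563.5, -92.7, 50.4]
tool_rot: [0.0, 0.691, 0.723, -0.0]
ft_force: [0.4, -2.0, 0.9]
finger_gap: 0.589
grip_force: 0.9
time_s: 8.2
tool_pos: [562.5, -67.7, 54.4]
tool_rot: [0.0, 0.691, 0.723, 0.0]
ft_force: [0.7, -2.8, 0.5]
finger_gap: 0.588
grip_force: 0.9
top ((558.696533203125, -25.147815704345703), (91.7852783203125, 48.52552795410156), 10.064848899841309) [599.71310088   6.39878446  98.85641844]
scene ((562.4237670898438, -21.660655975341797), (94.1698989868164, 59.962974548339844), 2.6077568531036377) [609.43995692   9.40434727  96.98833727]
```

```bash
python3 -m creep '[[[0,5,1,0],[0,10,1.5,0],[-0.5,15,2.5,0],[-1,20,3,0],[-1,25,4,0]]]'; python3 -m creep '[[[0,4,0.5,0],[0,8,0.5,0],[-0.5,12,0.5,0],[-0.5,16,0.5,0],[-1,20,0.5,0]]]'
python3 -m creep '[[[0,3,0,0],[0,6,0,0],[0,9,0,0],[-0.5,12,0,0],[-0.5,14,0,0]]]'
python3 - <<'E'
from h import *
for c in("top","scene"):
    p=capture(c)
    for r in models.cut_out(p,"barrel"):
        q=pts(p,r["pixels"]); t=q[(q[:,2]>72)&(q[:,2]<110)]
        if len(t)>50: print(c,cv2.minAreaRect(t[:,:2].astype(np.float32)),t.max(0))
    a=p["color"][150:350,140:420];cv2.imwrite("pics/%s3.png"%c,cv2.resize(a,None,fx=2.8,fy=2.8)[:,:,::-1])
E
```

```text
time_s: 8.9
tool_pos: [561.4, -42.6, 58.3]
tool_rot: [-0.0, 0.691, 0.723, -0.0]
ft_force: [-0.5, -1.4, 0.7]
finger_gap: 0.59
grip_force: 0.9
time_s: 9.4
tool_pos: [560.5, -22.8, 58.7]
tool_rot: [-0.0, 0.691, 0.723, -0.0]
ft_force: [-0.5, -2.1, 1.3]
finger_gap: 0.585
grip_force: 0.9
time_s: 9.9
tool_pos: [560.0, -8.9, 58.8]
tool_rot: [-0.0, 0.691, 0.723, 0.0]
ft_force: [-0.4, -1.4, 0.5]
finger_gap: 0.59
grip_force: 0.4
top ((534.6857299804688, 31.805614471435547), (58.160850524902344, 47.84206771850586), 89.16105651855469) [558.89377976  61.19960324 106.01059109]
scene ((559.8576049804688, 36.94578552246094), (93.66571807861328, 63.07769012451172), 1.504510760307312) [606.51082813  69.62574611 109.59027178]
scene ((566.8129272460938, 72.90911102294922), (91.67411041259766, 178.50035095214844), 28.017520904541016) [606.49644403 164.4775758   91.15930584]
```

View pics/scene3.png

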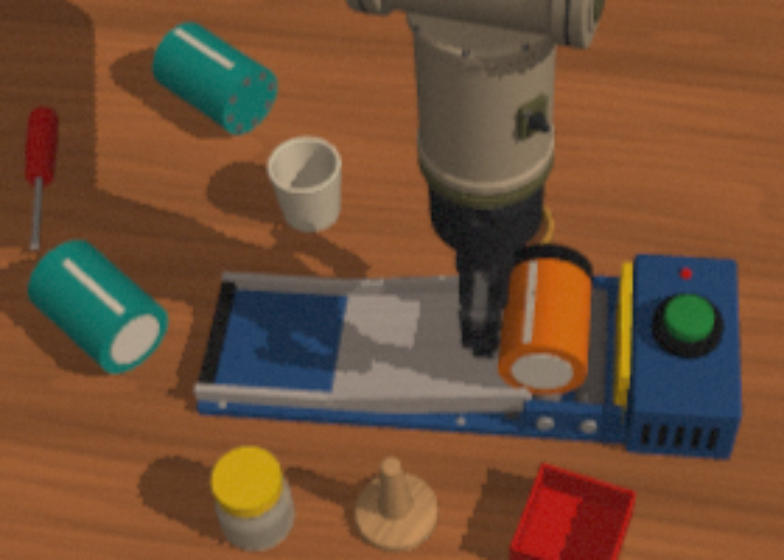

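```bash
for i in 1; do python3 -m creep '[[[0,2,0,0],[0,4,0,0],[0,6,0,0],[-0.5,8,0,0],[-0.5,10,0,0]]]'; python3 -m creep '[[[0,1,0,0],[0,2,0,0],[0,2,0,0],[0,2,0,0],[0,2,0,0]]]'; done
python3 - <<'E'
from h import *
for c in("scene",):
    p=capture(c)
    for r in models.cut_out(p,"barrel"):
        q=pts(p,r["pixels"]); t=q[(q[:,2]>72)&(q[:,2]<110)]
        if len(t)>50: print(c,cv2.minAreaRect(t[:,:2].astype(np.float32)),t.max(0))
    a=p["color"][220:340,280:420];cv2.imwrite("pics/%s4.png"%c,cv2.resize(a,None,fx=4.5,fy=4.5)[:,:,::-1])
E
```

```text
time_s: 10.6
tool_pos: [559.4, 1.1, 58.7]
tool_rot: [-0.0, 0.691, 0.723, -0.0]
ft_force: [-0.1, 0.0, -1.0]
finger_gap: 0.587
grip_force: 0.0
time_s: 11.1
tool_pos: [559.6, 2.8, 58.8]
tool_rot: [0.0, 0.691, 0.723, 0.0]
ft_force: [-0.1, 0.6, -0.2]
finger_gap: 0.587
grip_force: 0.0
scene ((560.039306640625, 56.45386505126953), (94.27747344970703, 61.93555450439453), 2.357172727584839) [607.81119243  89.20840603 102.80578059]
```

View pics/scene4.png

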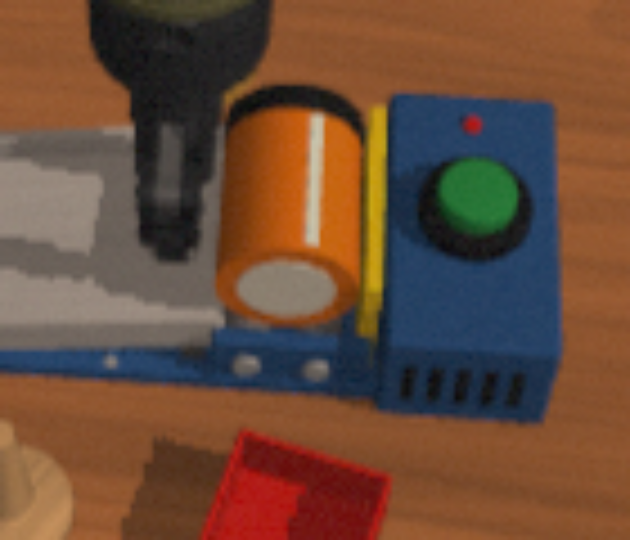

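The barrel at (290,210) lies centred over the two roller axles (245 and 315, 368) with a thin gap to the yellow stop, and the contact force is gone. It is seated, so next I back off, rise and go over to the button.

```bash
python3 -m creep '[[[0,-10,0,0],[0,-15,20,0],[0,-15,60,0],[0,-15,100,0],[0,-15,100,0]]]' ; python3 -m creep '[[[0,35,0,0],[-2,70,0,0],[-4,110,0,0],[-6,149,0,0],[-6,149,0,0]]]' 0; python3 -m creep '[[[0,0,-20,0],[0,0,-45,0],[0,0,-50,0],[0,0,-50,0],[0,0,-50,0]]]'
python3 - <<'E'
from h import *
for c in("scene","top"):
    p=capture(c)
    for r in models.cut_out(p,"barrel"):
        q=pts(p,r["pixels"]); t=q[(q[:,2]>72)&(q[:,2]<110)]
        if len(t)>50: print(c,cv2.minAreaRect(t[:,:2].astype(np.float32)),t.max(0))
    if c=="scene":a=p["color"][200:340,280:440];cv2.imwrite("pics/%s5.png"%c,cv2.resize(a,None,fx=4.2,fy=4.2)[:,:,::-1])
E
```

```text
time_s: 11.7
tool_pos: [563.6, -13.4, 166.1]
tool_rot: [0.005, 0.691, 0.723, 0.003]
ft_force: [1.7, 0.2, 1.3]
finger_gap: 0.587
grip_force: 0.0
time_s: 12.2
tool_pos: [553.0, 140.5, 158.5]
tool_rot: [-0.001, 0.69, 0.724, 0.0]
ft_force: [-0.3, -0.4, -0.1]
finger_gap: -0.0
grip_force: 0.0
time_s: 12.7
tool_pos: [554.2, 136.4, 109.8]
tool_rot: [0.0, 0.691, 0.723, 0.0]
ft_force: [0.3, 0.2, 0.7]
finger_gap: 0.002
grip_force: 0.0
scene ((559.2109375, 55.251197814941406), (94.44752502441406, 61.819759368896484), 4.014623165130615) [607.07481377  89.237794   102.16012274]
top ((556.7196655273438, 54.6383056640625), (90.48136138916016, 63.209571838378906), 2.918989419937134) [602.25350703  86.34820627 104.80828449]
```

View pics/scene5.png

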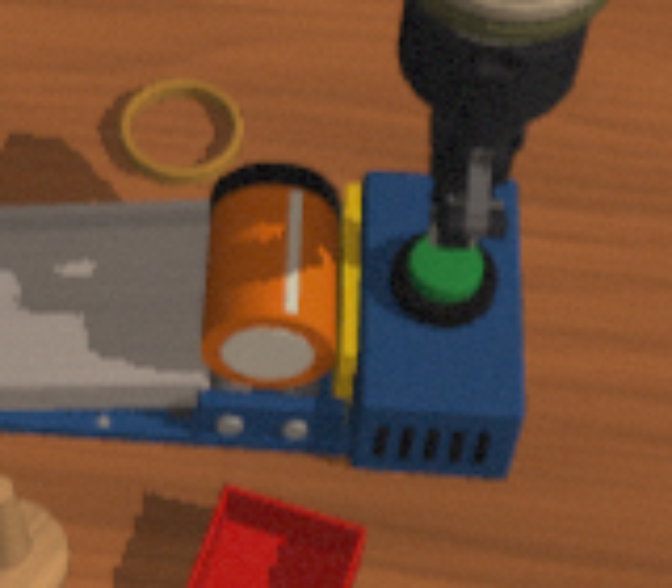

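The picture shows the shut fingertips just above the green button at (445,265). The barrel at (270,280) has not moved and agrees with the seat (world y about 55).

```bash
python3 -m creep '[[[0,0,-10,0],[0,0,-18,0],[0,0,-22,0],[0,0,-24,0],[0,0,-24,0]]]' ; python3 -m creep '[[[0,0,-1,0],[0,0,-2,0],[0,0,-2,0],[0,0,-2,0],[0,0,-2,0]]]'; python3 -m creep '[[[0,0,-1,0],[0,0,-2,0],[0,0,-2,0],[0,0,-2,0]]]'
```

```text
time_s: 13.4
tool_pos: [553.1, 136.8, 84.4]
tool_rot: [-0.0, 0.691, 0.723, -0.001]
ft_force: [-2.7, -0.7, 4.1]
finger_gap: 0.001
grip_force: 1.7
time_s: 13.9
tool_pos: [553.6, 136.9, 82.9]
tool_rot: [0.0, 0.691, 0.723, 0.0]
ft_force: [-2.3, -0.1, 4.2]
finger_gap: 0.002
grip_force: 2.1
time_s: 14.3
tool_pos: [553.8, 137.0, 81.9]
tool_rot: [0.0, 0.691, 0.723, 0.0]
ft_force: [-7.8, -1.2, 13.4]
finger_gap: 0.002
grip_force: 6.5
```

```bash
python3 -m creep '[[[0,0,0,0],[0,0,5,0],[0,0,20,0],[0,0,50,0],[0,0,80,0]]]' ; python3 -m creep '[[[0,0,0,0],[0,0,0,0],[0,0,0,0],[0,0,0,0],[0,0,0,0]]]'
python3 - <<'E'
from h import *
p=capture("scene")
for r in models.cut_out(p,"barrel"):
        q=pts(p,r["pixels"]); t=q[(q[:,2]>72)&(q[:,2]<110)]
        if len(t)>50: print(cv2.minAreaRect(t[:,:2].astype(np.float32)),t.max(0))
b=models.cut_out(p,"start_top")[0]; q=pts(p,b["pixels"]); print(np.median(q[q[:,2]>70],0))
a=p["color"][200:340,280:440];cv2.imwrite("pics/s6.png",cv2.resize(a,None,fx=4.2,fy=4.2)[:,:,::-1])
E
```

```text
time_s: 14.8
tool_pos: [553.0, 136.8, 161.5]
tool_rot: [-0.0, 0.691, 0.723, -0.001]
ft_force: [0.9, 0.4, 0.5]
finger_gap: -0.001
grip_force: 0.0
time_s: 15.3
tool_pos: [552.8, 136.8, 159.6]
tool_rot: [-0.001, 0.691, 0.723, -0.001]
ft_force: [-0.2, 0.3, -0.4]
finger_gap: 0.003
grip_force: 0.0
((558.97119140625, 56.25364303588867), (93.72361755371094, 62.75947570800781), 2.8043906688690186) [606.50699813  88.70342193 102.06716084]
[556.31540745 138.471355    87.27080564]
```

View pics/s6.png

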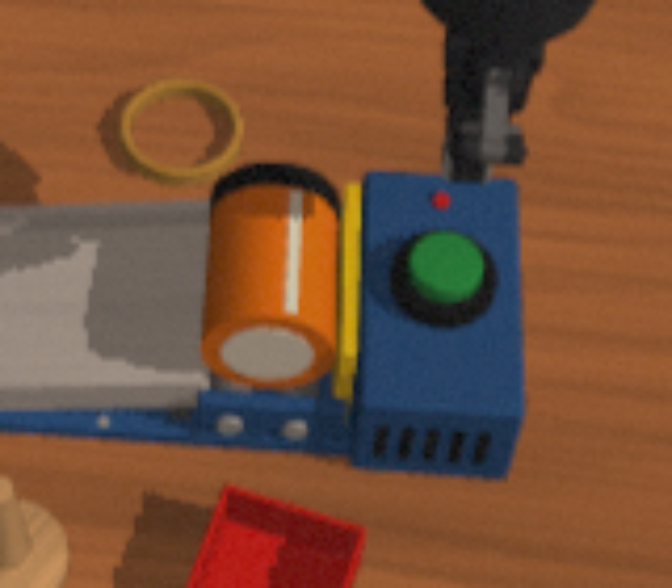

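The button at (445,268) is up again, the barrel at (270,280) is still seated, and the gripper is clear of everything.

```bash
python3 -c "
from bench import manip
print(manip.job_done())"
```

```text
the job is handed in; nothing more can be done
None
```

I pushed the barrel up the ramp onto both rollers at the stop, then pressed the start button until it bottomed out and released it, and handed the job in at about 15 s; the judge gave no verdict back.

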